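# Set the sample carriage at the sensor head and load the tube

### The arm

A 6-joint arm with a two-finger parallel gripper is mounted at the origin on the work surface. World frame = base frame: x ahead of the robot, y to its left, z up, the work surface at z = 0. Lengths are in mm, angles in rad, forces in N, time in s.
With the tool pointing down it reaches from about 250 to 800 mm from the base axis. Payload 8.5 kg.
Tool frame: the origin (TCP) lies on the mounting face of the last link; the fingertips stand 173 mm ahead of it and the grasp point (between the pads) lies 155 mm ahead of it; z points along the fingers, y is the line along which they close (so a half turn about z gives the same grasp; the last joint's range is limited). The gripper opens to 85 mm and grips with 20 to 120 N. Pads are 22 mm wide; open, the fingers measure 114 mm over their backs; the gripper's body (76 mm by 85 mm) begins 54 mm behind the grasp point. The pads swing forward as they close: fully open they stand 13 mm farther back than shut.
Start: joints at [1.109, 0.238, -0.013, 1.319, 0, 1.571], TCP at [233.906, 469.985, 404.676] pointing down, gripper open.
Joint ranges: [-2.66, 2.66], [-1.03, 1.9], [-1.14, 1.46], [-1.82, 2.27], [-1.45, 1.34], [-3.14, 3.14]. Speed limits (rad/s): [2.22, 2.22, 2.79, 3.14, 3.14, 3.14].

### API

Orientations are given as a unit quaternion [w, x, y, z].
In Python, from rig import * gives the robot as it stands. The module is installed in compiled form; this text tells all that it offers.
- The arm moves only by the tool send_rows, never from a script. Its arguments are lists of equal length, an entry for each row: "dp": the shift along the tool's x, y, z in cm, a list of three; "twist": the turn about the tool's z in degrees; "claw": the finger opening in cm, from 0 to 8.54. A call has 1 to 5 rows; each row is the pose to reach, as a shift and turn from the pose commanded when the call began, along the tool's axes at that moment; what a row does not reach only later rows make up. A row lasts 1/8 s, in which the tool goes at most 62.5 mm and 10.7 degrees, less where a joint would pass 70% of its speed; a pose out of reach is approached as far as the arm can. A call with a gripper value outside its range is refused whole. The fingers move at their own pace and stop on an object; "grip_force" is the grip in N (left out, the last holds). Time passes only in rows, so rows that repeat a pose let the fingers close. It gives the time, the measured TCP pose, the force, the opening and the grip force at its end, in the units of the state.
- get_state(): the state, without advancing time (a new reading comes with each control period).
- capture(name): name is "scene" or "top" or "wrist"; returns the picture (420x560x3 uint8, blue, green, red); there is no depth.
- calibration(name): a dict with "fovy" (degrees; the focal length in pixels is half the picture's height over the tangent of half this angle, whatever the lens; pixels are square), "cx", "cy" (the principal point, pixels), "R" (3x3) and "t" (3): a world point X has camera coordinates R X + t. Camera axes: x right, y down, z forward; pixel columns grow to the right and rows downward; lengths in mm; the calibration is good to about 2 mm. A picture is of the moment at which its call begins: read the wrist's pose just before it. calibration takes no time and is no camera call; for the wrist camera it gives the pose at the moment of the call.
- close_job(): hands the job in; it is judged then, once.
The state is a dict: "time": time; "qpos": joint angles; "joint_velocities": joint speeds; "effort": joint torques, N m; "position": TCP position; "ee_rot": TCP orientation; "contact_force": force on the tool from outside, world axes, zero at the start; "wrist_torque": the same for the moment, N m; "opening": finger opening in mm; "finger_force": force on a finger pad.
Only numpy, scipy, OpenCV 4.12 (cv2) and the standard library are available. Lean on these libraries where they do the work, as an engineer would, in place of code of your own. Each camera call takes 0.05 s, during which the arm holds its last target. There are 200 camera calls.

### The job

On the lab bench, lift the spare saddle off the rail and set it down gently, standing upright, in the white tray. Then pull the carriage's spring plunger up out of the rail, slide the carriage along until its tube holder stands squarely in front of the sensor head (the box with the round snout), and let the plunger go so that it drops fully home into the hole there. Finally take the tall tube out of the rack and stand it, lowered and not dropped, all the way down in the carriage's holder, leaving the other things where they are.

Things in the scene. Friction and masses are not known exactly. Their poses are not given: they have to be found in the camera images.
- rail: Fixed aluminium bar, 30 mm wide, 430 mm long, on two feet. Origin on the bench under its middle; y along the bar, x across. Its top is 60 mm above the bench, underside 30 mm. In the top: a 35 mm parking slot at the -y end, then 8 holes 10.5 mm wide, 37.5 mm apart, from y = -110 mm. With the holder squarely before any of the three heads the plunger is over a hole; other holes lie half-way.
- rail_start (a point): Middle of the bar's top edge at its -y end, 60 mm above the bench, by the parking slot.
- rail_end (a point): Middle of the bar's top edge at its +y end, 430 mm from rail_start.
- carriage (a joint): Carriage position along the rail, m, 0 to 0.30, growing towards rail_end; parked at 0 to 0.02 at first; 1 N of friction. A dark steel carriage 120 mm long, 46 mm wide round the bar, top at 70 mm, captive. At 0 its middle is 70 mm from rail_start. It bears the tube holder on its rail_end half, the plunger on the other. The saddle blocks its way at first.
- holder (a point): Centre of the inner floor of the tube holder on the carriage, 75 mm above the bench: a grey round cup, inner diameter 32 mm, outer 42 mm, rim at 110 mm (35 mm deep). It is 65 mm from the plunger's axis, towards rail_end.
- plunger (a joint): Lift of the spring plunger, m: 0 down (home in a hole), 0.016 fully up. The 8 mm round-ended pin clears the bar's top from 0.010, where it also rests if no hole is below. The spring presses down with 4 N at 0, 8 N at 0.016; it does not stay up on its own. Held up by its knob and moved along the rail, it takes the carriage along.
- knob (a point): Centre of the plunger's round black knob, diameter 26 mm, 18 mm tall, 103 mm above the bench when the plunger is down; it rises with the plunger. Below it are a 12 mm stem and a steel bush (diameter 20 mm) up to 82 mm.
- saddle: Loose dark steel saddle (about 120 g) astride the bar ahead of the carriage: a plate 50 mm (x, across the bar) by 24 mm (y), two legs 22 mm long that hang beside the bar, and on top a round aluminium post, diameter 20 mm. Origin on its underside between the legs' feet, z up; the plate's top is 30 mm, the post's 70 mm above it. It lifts straight up.
- sensor: Sensor head: fixed grey box 50 x 52 x 140 mm (x, y, z) on the rail's -x side, with a round black snout (diameter 30 mm, 15 mm long) on its +x face, 115 mm up, aimed at the rail. Origin on the bench under its middle, 90 mm from the bar's middle; axes parallel to the rail's. The holder is in front of it when both have the same y in these axes.
- meter: Fixed grey box without a snout, 50 x 52 x 90 mm with a small knob on top (to 100 mm), also beside the rail; origin under its middle. Not to be used. The three heads swap places.
- lamp: Fixed grey mushroom-shaped lamp, 52 mm across and 135 mm tall, also beside the rail; origin under its middle. Not to be used.
- rack: Fixed blue block 200 x 70 x 40 mm (x, y, z) with three round holes in a row along its x axis, 65 mm apart, 32 mm wide, floor 6 mm above the bench. Origin under its middle. Rack and tray swap sides.
- tube: The tall tube: clear, loose, 110 mm high, body diameter 28 mm, with a white cap, diameter 32 mm, over its top 18 mm; 60 g. It stands in one of the rack's holes. Origin at the centre of its underside, z up.
- short_a: A shorter tube of the same kind (75 mm high) in the rack; origin at the centre of its underside. Leave it.
- short_b: Another 75 mm tube in the rack; origin at the centre of its underside. Leave it.
- tray: Fixed white open tray 200 x 110 x 30 mm (x, y, z), walls and floor 4 mm. Origin under its middle on the bench.
- collar: Loose steel ring lying somewhere along the tray's middle, outer diameter 38 mm, 18 mm high; origin at the centre of its underside. Leave it.
- tip_box: Yellow box with a white lid, 64 x 94 x 58 mm, on the bench beyond the rail; bystander.
- well_rack: Blue well rack, 66 x 102 x 40 mm, on the bench beyond the rail; bystander.
- beaker: Open glass, 60 mm across, 80 mm high, beyond the rail; bystander.
- jar_a: White jar with a black cap, 52 mm across, 85 mm high, on the robot's left; bystander.
- jar_b: Amber bottle, 48 mm across, 100 mm high, on the robot's right; bystander.
Mind the look-alikes: they are no part of the job. Leave any orange or yellow look-alike of the tray alone.

How it is judged:
By the outcome, as a careful person would: the job done as asked, in the order asked, and still so for the second after the job is handed in, with the robot touching nothing.
It also fails if it takes over 72 s, if anything falls off the work surface, if the arm or the gripper's body presses on something with over 40 N, if the wrist force passes 120 N, or if a joint passes its speed limit or range.

## Working session

There is one attempt and no reset: what is moved stays moved. The work goes in short steps, Python scripts to look and compute and a tool call to move; the robot and the scene stay as the last step left them, time stands still between calls to the robot, and variables do not carry over. Pictures are saved under pics/ and viewed, at most 10 in all, crops included, and the job is handed in when it is done.

Besides the shell and the picture viewer there is one more tool, called as a command line: name --pt "numbers of a row" for each row, then --argument value for the rest. send_rows: Moves the arm, as the interface text tells. Its arguments: {"type":"object","properties":{"dp":{"type":"array"},"twist":{"type":"array"},"claw":{"type":"array"},"grip_force":{"type":"number"}},"required":["dp","twist","claw"]}

```bash
mkdir -p pics; python3 - <<'E'
from rig import *
import cv2
for n in ("scene","top"):
    cv2.imwrite(f"pics/{n}0.png",capture(n)); c=calibration(n); print(n,c)
s=get_state();print(s['time'],s['position'],s['ee_rot'],s['opening'])
E
```

```text
scene {'fovy': 55.70490976901248, 'cx': 273.3987489390295, 'cy': 212.4001332652171, 'R': array([[ 0.89044119,  0.45480736, -0.01627126],
       [ 0.34405423, -0.69614602, -0.63008523],
       [-0.29789457,  0.55545565, -0.77635549]]), 't': array([-511.60871662, -149.13192694, 1394.1570666 ])}
top {'fovy': 57.40450639962238, 'cx': 280.10222000575476, 'cy': 203.44220323407433, 'R': array([[-0.00821106, -0.99913578, -0.04074645],
       [-0.98829035,  0.01431715, -0.15191182],
       [ 0.15236391,  0.03902197, -0.98755381]]), 't': array([ 18.7971921 , 578.30360144, 819.56983739])}
0.1 [233.85032057 469.88999162 404.15896523] [-1.38111956e-04  2.28855095e-01  9.73460304e-01 -6.03064046e-04] 85.76716586413193
```

View pics/scene0.png

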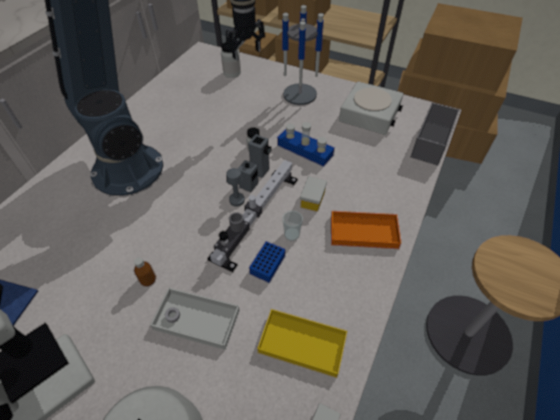

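View pics/top0.png

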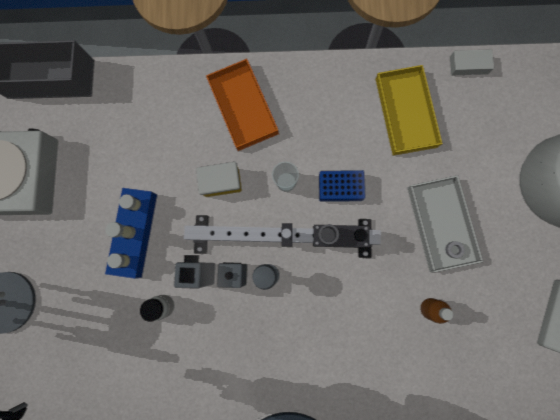

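The sensor (with snout) is at top px (187,273), the meter at (231,272) and the lamp at (264,276). The rail runs from (383,238) to (185,232), with the saddle at (287,234). The rack is on the left and the white tray on the right, with the collar at (457,249). I'll zoom in next.

```bash
cat >h.py <<'E'
from rig import *
import cv2, numpy as np
def K(n):
    c=calibration(n); f=210/np.tan(np.radians(c['fovy']/2)); return c,f
def ray(n,u,v,z,cal=None):
    c,f=cal or K(n); d=c['R'].T@np.array([(u-c['cx'])/f,(v-c['cy'])/f,1]); o=-c['R'].T@c['t']
    return o+d*(z-o[2])/d[2]
def proj(n,X,cal=None):
    c,f=cal or K(n); p=c['R']@np.array(X,float)+c['t']; return np.array([c['cx']+f*p[0]/p[2],c['cy']+f*p[1]/p[2]])
E
python3 - <<'E'
from h import *
a=cv2.imread('pics/top0.png')
A=cv2.resize(a[175:305,95:255],None,fx=4.9,fy=4.5,interpolation=2) if 0 else cv2.resize(a[180:300,100:260],None,fx=5,fy=5,interpolation=2)
B=cv2.resize(a[170:290,240:400],None,fx=5,fy=5,interpolation=2)
C=cv2.resize(a[170:290,370:530],None,fx=5,fy=5,interpolation=2)
b=cv2.imread('pics/scene0.png')
D=cv2.resize(b[100:280,200:350],None,fx=3.3,fy=3.3,interpolation=2)
for n,i in zip("AB",(A,B)): cv2.imwrite(f'pics/z{n}.png',i)
cv2.imwrite('pics/zD.png',D)
E
```

```text
(no output)
```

View pics/zA.png

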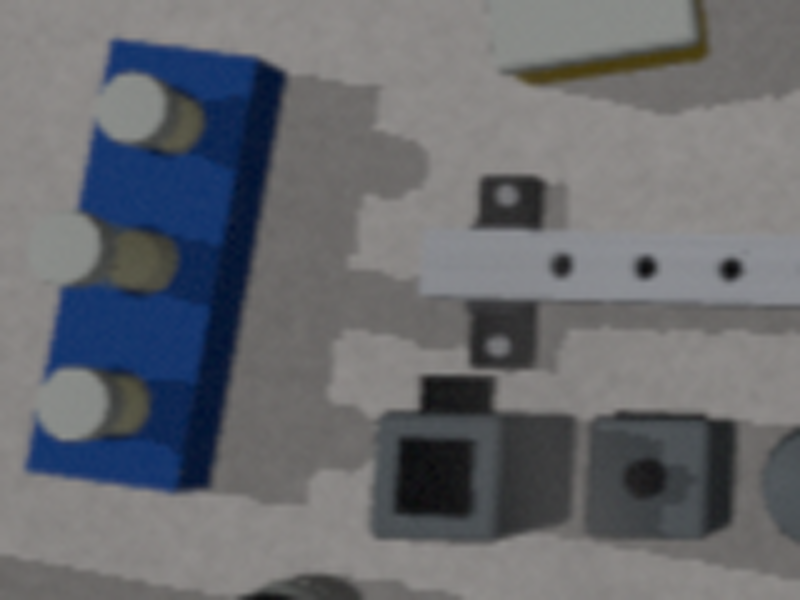

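View pics/zB.png

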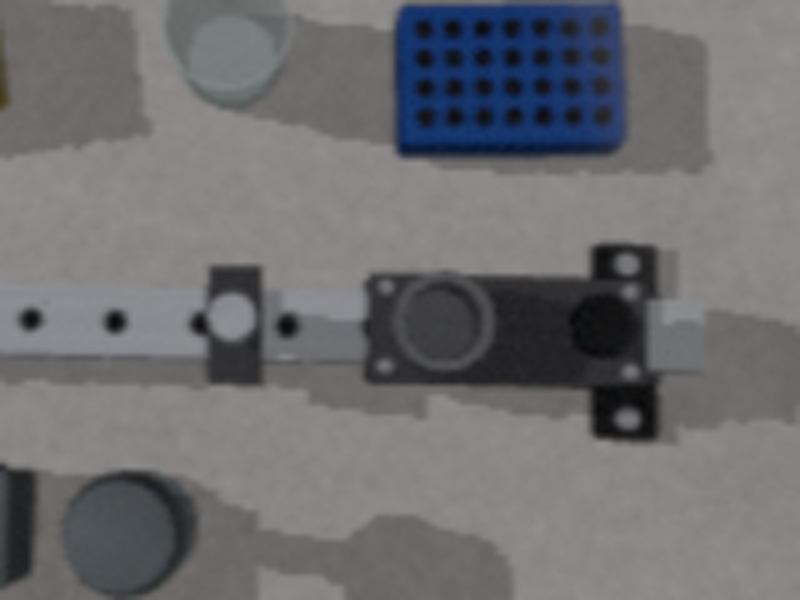

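View pics/zD.png

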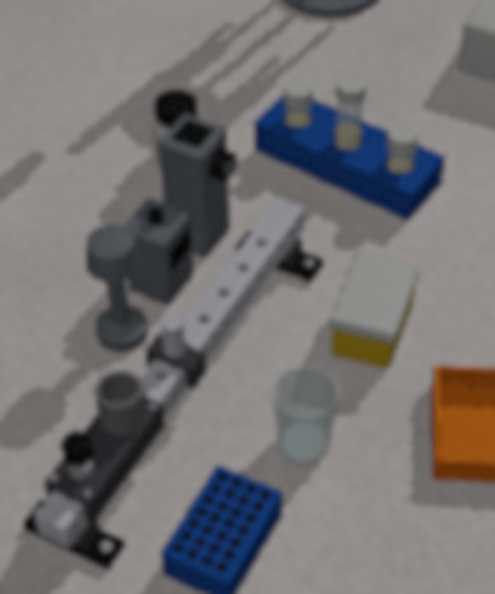

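The tall tube is the rack's middle one: its cap, at crop A (65,247), has the largest parallax, and the scene view agrees. Crop B shows the saddle post at (232,316), the holder rim at (443,321) and the knob at (604,325).

```bash
python3 - <<'E'
from h import *
np.set_printoptions(precision=1,suppress=True)
A=lambda x,y:((x+.5)/5-.5+100,(y+.5)/5-.5+180)
B=lambda x,y:((x+.5)/5-.5+240,(y+.5)/5-.5+170)
P={}
def g(n,uv,z): P[n]=ray('top',*uv,z); print(n,P[n])
g('end',A(421,263),60);g('start',B(703,337),60)
g('holder',B(443,321),110);g('knob',B(604,325),112);g('saddle',B(232,316),108)
g('sensor',A(437,476),140);g('tubecap',A(65,247),116);g('capA',A(133,108),81);g('capB',A(75,403),81)
g('collar',(457,249),18)
for c in ((410,190),(456,179),(481,261),(435,272)): g('tray',c,30)
d=P['end']-P['start'];L=np.linalg.norm(d);d/=L;print(L,'yaw',np.degrees(np.arctan2(-d[0],d[1])))
for n in('holder','knob','saddle','sensor'): print(n,'s',(P[n]-P['start'])@d-215, 'off',(P[n]-P['start'])@np.array([d[1],-d[0],0]))
s=get_state();c,f=K('wrist');print(c, 'tcp',s['position'])
E
```

```text
end [514.9 225.1  60. ]
start [ 499.6 -204.1   60. ]
holder [504.2 -88.3 110. ]
knob [ 501.7 -153.2  112. ]
saddle [507.3  -1.9 108. ]
sensor [424.6 192.7 140. ]
tubecap [518.7 358.7 116. ]
capA [582.7 348.9  81. ]
capB [454.8 367.3  81. ]
collar [ 473.6 -382.4   18. ]
tray [ 607.4 -282.8   30. ]
tray [ 631.1 -387.4   30. ]
tray [ 446.6 -427.1   30. ]
tray [ 423.6 -326.1   30. ]
429.54920237510606 yaw -2.0362729655212277
holder s -99.02319992724065 off 0.40408006841932087
knob s -164.0113263592914 off 0.2115848324422159
saddle s -12.628052435154672 off 0.5102810105166647
sensor s 178.9170016270151 off -89.1093089349635
{'fovy': 64.57340598481392, 'cx': 277.9964647706743, 'cy': 209.95833262965638, 'R': array([[ 0.4,  0.9, -0. ],
       [ 0.9, -0.4,  0.3],
       [ 0.3, -0.1, -1. ]]), 't': array([-523.4,  -37.4,  377.7])} tcp [233.9 469.9 404.2]
```

send_rows --pt "-45.5 -30.0 0" --pt "-45.5 -30.0 0" --pt "-45.5 -30.0 0" --pt "-45.5 -30.0 0" --pt "-45.5 -30.0 0" --twist '[65.5, 65.5, 65.5, 65.5, 65.5]' --claw '[8.5, 8.5, 8.5, 8.5, 8.5]'

```text
time: 0.72
position: [391.4, 197.9, 404.6]
ee_rot: [0.0, 0.646, 0.763, 0.0]
contact_force: [1.5, 0.5, -0.5]
opening: 85.1
finger_force: 0.0
```

```bash
cat >>h.py <<'E'
from scipy.spatial.transform import Rotation as Ro
def st():
    s=get_state(); q=np.array(s['ee_rot']); R=Ro.from_quat(q[[1,2,3,0]]).as_matrix()
    return s,np.array(s['position']),R
def to(x,y,zg,yaw=-2.04):
    s,p,R=st(); g=p+155*R[:,2]
    y0=np.degrees(np.arctan2(R[1,1],R[0,1])); tw=(y0-yaw+90)%180-90
    print('t%.2f grasp'%s['time'],g.round(1),'tilt',R[:2,2].round(3),'yaw %.1f'%y0,'op %.1f'%s['opening'],'F',np.round(s['contact_force'],1),'ff',np.round(s['finger_force'],1))
    print('dp cm',(R.T@(np.array([x,y,zg])-g)/10).round(2),'twist',round(tw,1))
E
python3 -c "
from h import *
to(507.3,-1.9,230)"
```

```text
t0.72 grasp [391.4 197.9 249.6] tilt [ 0. -0.] yaw 9.5 op 85.1 F [ 1.5  0.5 -0.5] ff 0.0
dp cm [-21.62   8.14   1.96] twist 11.5
```

send_rows --pt "-21.6 8.1 2.0" --pt "-21.6 8.1 2.0" --pt "-21.6 8.1 2.0" --pt "-21.6 8.1 2.0" --pt "-21.6 8.1 2.0" --twist '[11.5, 11.5, 11.5, 11.5, 11.5]' --claw '[8.5, 8.5, 8.5, 8.5, 8.5]'

```text
time: 1.35
position: [508.5, -1.7, 383.7]
ee_rot: [-0.0, 0.719, 0.695, -0.001]
contact_force: [-0.2, 1.2, -0.3]
opening: 85.1
finger_force: 0.0
```

```bash
python3 -c "
from h import *
to(507.3,-1.9,94)
k=K('wrist'); print(proj('wrist',[507.3,-1.9,108],k), proj('wrist',[507.3,-1.9,68],k))
cv2.imwrite('pics/w1.png',capture('wrist'))"
```

```text
t1.35 grasp [508.3  -1.8 228.7] tilt [-0.001 -0.   ] yaw -1.9 op 85.1 F [-0.2  1.2 -0.3] ff 0.0
dp cm [-1.000e-02 -8.000e-02  1.347e+01] twist 0.1
[276.6241511  208.61330084] [276.87498493 195.85418358]
```

View pics/w1.png

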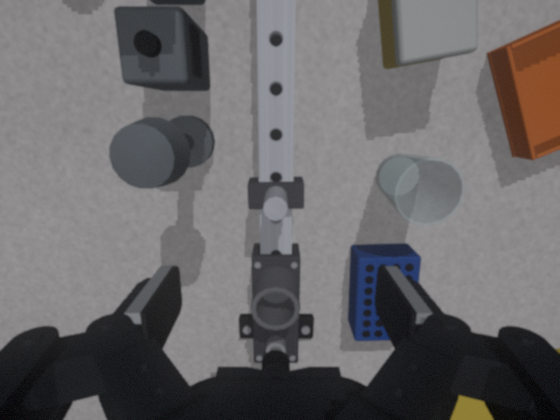

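The post top is at (276,208), within 1 px of the prediction. Descending.

send_rows --pt "0 -0.1 5" --pt "0 -0.1 10" --pt "0 -0.1 13.4" --pt "0 -0.1 13.4" --pt "0 -0.1 13.4" --twist '[0, 0, 0, 0, 0]' --claw '[6, 5, 5, 5, 4]'

```text
time: 2.02
position: [506.8, 1.4, 252.1]
ee_rot: [0.0, 0.717, 0.697, 0.0]
contact_force: [0.7, -0.5, -0.2]
opening: 39.9
finger_force: 0.0
```

send_rows --pt "0 0 0" --pt "0 0 0" --pt "0 0 0" --pt "0 0 0" --pt "0 0 0" --twist '[0, 0, 0, 0, 0]' --claw '[1.5, 1.5, 1.5, 1.5, 1.5]' --grip_force 40

```text
time: 2.65
position: [507.1, 0.9, 252.3]
ee_rot: [0.001, 0.717, 0.697, 0.001]
contact_force: [-1.2, 2.0, 7.0]
opening: 19.0
finger_force: 38.9
```

```bash
python3 -c "
from h import *
to(507.3,-1.9,94)"
```

```text
t2.65 grasp [507.5   0.9  97.3] tilt [0.003 0.   ] yaw -1.7 op 19.0 F [-1.2  2.   7. ] ff 38.9
dp cm [-0.28 -0.01  0.33] twist 0.4
```

send_rows --pt "0 0 -2" --pt "0 0 -5" --pt "0 0 -9" --pt "0 0 -12" --pt "0 0 -12" --twist '[0, 0, 0, 0, 0]' --claw '[1.5, 1.5, 1.5, 1.5, 1.5]'

```text
time: 3.28
position: [507.0, 0.7, 373.4]
ee_rot: [0.002, 0.717, 0.697, 0.002]
contact_force: [-0.3, 0.4, -2.1]
opening: 18.8
finger_force: 39.4
```

```bash
python3 -c "
from h import *
to(566,-347,217)"
```

```text
t3.27 grasp [507.8   0.7 218.4] tilt [ 0.005 -0.   ] yaw -1.7 op 18.8 F [-0.3  0.4 -2.1] ff 39.4
dp cm [-34.58   6.83   0.18] twist 0.4
```

send_rows --pt "-6 1.2 0" --pt "-12 2.4 0" --pt "-18 3.6 0" --pt "-24 4.8 0" --pt "-29 5.8 0" --twist '[0, 0, 0, 0, 0]' --claw '[1.5, 1.5, 1.5, 1.5, 1.5]'

```text
time: 3.9
position: [555.8, -293.2, 369.6]
ee_rot: [-0.0, 0.718, 0.696, -0.0]
contact_force: [0.4, -0.3, -1.7]
opening: 18.6
finger_force: 39.3
```

send_rows --pt "-4 0.7 0" --pt "-5.6 1.0 0" --pt "-5.6 1.0 0" --pt "-5.6 1.0 3" --pt "-5.6 1.0 5" --twist '[0, 0, 0, 0, 0]' --claw '[1.5, 1.5, 1.5, 1.5, 1.5]'

```text
time: 4.53
position: [564.1, -345.2, 319.8]
ee_rot: [-0.001, 0.717, 0.697, -0.0]
contact_force: [-0.4, 0.3, -1.9]
opening: 18.6
finger_force: 39.4
```

```bash
python3 -c "
from h import *
to(566,-347,66)
k=K('wrist');print(k[0]['R'].round(2).tolist())
im=capture('wrist'); cv2.imwrite('pics/w2.png',im)
c=calibration('top');
for p in ([607.4,-282.8,30],[631.1,-387.4,30],[446.6,-427.1,30],[423.6,-326.1,30]): print(proj('wrist',p,k))"
```

```text
t4.53 grasp [ 564.  -345.1  164.8] tilt [-0.001  0.001] yaw -1.6 op 18.6 F [-0.4  0.3 -1.9] ff 39.4
dp cm [-0.19  0.21  9.88] twist 0.4
[[1.0, -0.03, -0.0], [-0.03, -0.96, 0.28], [-0.01, -0.28, -0.96]]
[333.37364986 122.25746068]
[359.20579401 250.26218061]
[146.79444271 297.32819607]
[100.12804324 185.32431288]
```

send_rows --pt "0 0 4" --pt "0 0 7" --pt "0 0 9" --pt "0 0 9.6" --pt "0 0 9.8" --twist '[0, 0, 0, 0, 0]' --claw '[1.5, 1.5, 1.5, 1.5, 1.5]'

```text
time: 5.2
position: [564.6, -346.4, 223.4]
ee_rot: [0.0, 0.717, 0.697, 0.0]
contact_force: [-0.1, -0.4, -0.4]
opening: 18.5
finger_force: 39.4
```

send_rows --pt "0 0 0.1" --pt "0 0 0.2" --pt "0 0 0.2" --pt "0 0 0.25" --pt "0 0 0.25" --twist '[0, 0, 0, 0, 0]' --claw '[1.5, 1.5, 1.5, 1.5, 1.5]'

```text
time: 5.82
position: [564.3, -347.1, 220.2]
ee_rot: [-0.0, 0.717, 0.697, -0.0]
contact_force: [0.8, -0.2, -1.9]
opening: 18.7
finger_force: 39.4
```

send_rows --pt "0 0 0.05" --pt "0 0 0.1" --pt "0 0 0.1" --pt "0 0 0.15" --pt "0 0 0.15" --twist '[0, 0, 0, 0, 0]' --claw '[1.5, 1.5, 1.5, 1.5, 1.5]'

```text
time: 6.45
position: [564.3, -347.1, 218.7]
ee_rot: [-0.0, 0.717, 0.697, -0.0]
contact_force: [0.8, 0.7, -1.2]
opening: 18.4
finger_force: 39.4
```

```bash
python3 -c "
from h import *
to(566,-347,66)
k=K('wrist')
im=capture('wrist'); cv2.imwrite('pics/w2.png',im)
to(566,-347,66)"
```

```text
t6.45 grasp [ 564.3 -347.1   63.7] tilt [-0. -0.] yaw -1.7 op 18.4 F [ 0.8  0.7 -1.2] ff 39.4
dp cm [ 0.01  0.17 -0.23] twist 0.4
t6.50 grasp [ 564.3 -347.1   63.7] tilt [-0. -0.] yaw -1.7 op 18.6 F [ 0.4  0.7 -2. ] ff 39.4
dp cm [ 0.01  0.17 -0.23] twist 0.4
```

send_rows --pt "0 0 0.05" --pt "0 0 0.1" --pt "0 0 0.1" --pt "0 0 0.1" --pt "0 0 0.1" --twist '[0, 0, 0, 0, 0]' --claw '[1.5, 1.5, 1.5, 1.5, 1.5]'

```text
time: 7.12
position: [564.3, -347.1, 218.5]
ee_rot: [0.0, 0.717, 0.697, -0.0]
contact_force: [-1.5, 0.0, 6.3]
opening: 18.8
finger_force: 40.1
```

send_rows --pt "0 0 0" --pt "0 0 0" --pt "0 0 0" --pt "0 0 -2" --pt "0 0 -6" --twist '[0, 0, 0, 0, 0]' --claw '[2.2, 3, 4, 4, 4]'

```text
time: 7.75
position: [563.9, -346.8, 276.5]
ee_rot: [-0.002, 0.717, 0.697, -0.001]
contact_force: [0.7, -0.1, -0.1]
opening: 39.8
finger_force: 0.0
```

send_rows --pt "0 0 -6" --pt "0 0 -12" --pt "0 0 -12" --pt "0 0 -12" --pt "0 0 -12" --twist '[0, 0, 0, 0, 0]' --claw '[5, 6, 6, 6, 6]'

```text
time: 8.38
position: [564.2, -346.9, 396.0]
ee_rot: [-0.001, 0.717, 0.697, -0.0]
contact_force: [-0.4, 0.0, -0.3]
opening: 59.9
finger_force: 0.0
```

```bash
python3 -c "
from h import *
to(501.7,-153.2,200)
k=K('wrist')
im=capture('wrist'); cv2.imwrite('pics/w3.png',im)
t=capture('top');cv2.imwrite('pics/t3.png',t)
print(proj('wrist',[564.3,-347.1,74],k))
V=np.hstack([im[:,:400],cv2.resize(t[170:290,370:530],(400,300)).repeat(1,0)if 0 else cv2.copyMakeBorder(cv2.resize(t[170:290,370:530],(400,300)),0,120,0,0,0)])
cv2.imwrite('pics/v3.png',V)"
```

```text
t8.38 grasp [ 563.8 -346.7  241. ] tilt [-0.003  0.001] yaw -1.7 op 59.9 F [-0.4  0.  -0.3] ff 0.0
dp cm [19.16 -6.76  4.14] twist 0.4
[278.85801049 194.70729798]
```

View pics/v3.png

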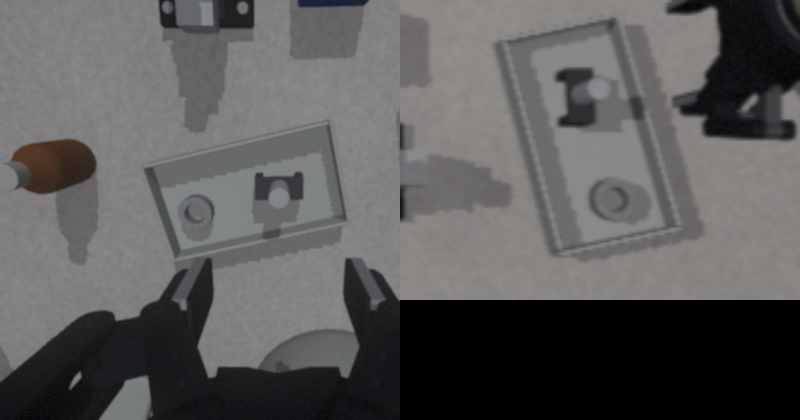

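The saddle stands upright in the tray, with the post at (279,196) as predicted, and the collar is untouched. Next is the knob.

send_rows --pt "6 -2.1 1" --pt "12 -4.2 2" --pt "17 -6 4" --pt "19.2 -6.8 4.1" --pt "19.2 -6.8 4.1" --twist '[0, 0, 0, 0.4, 0.4]' --claw '[6, 6, 6, 6, 6]'

```text
time: 9.1
position: [501.4, -151.8, 356.3]
ee_rot: [-0.001, 0.719, 0.695, -0.0]
contact_force: [0.2, -1.2, 0.2]
opening: 59.8
finger_force: 0.0
```

send_rows --pt "0 0 0" --pt "0 0 0" --pt "0 0 0" --pt "0 0 0" --pt "0 0 0" --twist '[0, 0, 0, 0, 0]' --claw '[6, 6, 6, 6, 6]'

```text
time: 9.72
position: [502.0, -153.4, 356.7]
ee_rot: [0.0, 0.72, 0.694, -0.0]
contact_force: [-0.0, -0.8, -0.5]
opening: 59.9
finger_force: 0.0
```

```bash
python3 -c "
from h import *
to(501.7,-153.2,104)"
```

```text
t9.72 grasp [ 502.  -153.4  201.7] tilt [-0. -0.] yaw -2.1 op 59.9 F [-0.  -0.8 -0.5] ff 0.0
dp cm [ 0.02 -0.03  9.77] twist -0.1
```

send_rows --pt "0 0 4" --pt "0 0 7.5" --pt "0 0 9.7" --pt "0 0 9.8" --pt "0 0 9.8" --twist '[0, 0, 0, 0, 0]' --claw '[6, 5, 4.5, 4, 4]'

```text
time: 10.35
position: [502.3, -153.3, 259.5]
ee_rot: [0.0, 0.72, 0.694, 0.0]
contact_force: [0.3, 0.8, -0.3]
opening: 39.8
finger_force: 0.0
```

send_rows --pt "0 0 0" --pt "0 0 0" --pt "0 0 0" --pt "0 0 0" --pt "0 0 0" --twist '[0, 0, 0, 0, 0]' --claw '[3, 2.2, 2.2, 2.2, 2.2]' --grip_force 60

```text
time: 10.98
position: [501.1, -153.2, 260.0]
ee_rot: [0.0, 0.72, 0.694, -0.001]
contact_force: [-7.1, 0.7, 11.1]
opening: 24.1
finger_force: 58.3
```

```bash
python3 -c "
from h import *
to(501.7,-153.2,104)"
```

```text
t10.97 grasp [ 501.  -153.3  105. ] tilt [-0.001 -0.001] yaw -2.1 op 24.1 F [-7.1  0.7 11.1] ff 58.3
dp cm [0.02 0.07 0.1 ] twist -0.1
```

send_rows --pt "0 0 -0.4" --pt "0 0 -0.8" --pt "0 0 -1.2" --pt "0 0 -1.5" --pt "0 0 -1.5" --twist '[0, 0, 0, 0, 0]' --claw '[2.2, 2.2, 2.2, 2.2, 2.2]'

```text
time: 11.6
position: [501.3, -153.1, 273.4]
ee_rot: [-0.001, 0.72, 0.694, -0.001]
contact_force: [-5.4, -0.9, -8.0]
opening: 24.0
finger_force: 59.2
```

```bash
python3 -c "
from h import *
to(501+278.5*.0356,-153.2+278.5*.99937,119)"
```

```text
t11.60 grasp [ 501.  -153.   118.4] tilt [-0.002  0.   ] yaw -2.1 op 24.0 F [-5.4 -0.9 -8. ] ff 59.2
dp cm [ 2.783e+01 -1.000e-02 -6.000e-02] twist -0.0
```

send_rows --pt "1.5 0 0" --pt "4 0 0" --pt "7 0 0" --pt "10 0 0" --pt "13 0 0" --twist '[0, 0, 0, 0, 0]' --claw '[2.2, 2.2, 2.2, 2.2, 2.2]'

```text
time: 12.22
position: [505.9, -22.4, 273.2]
ee_rot: [-0.001, 0.72, 0.694, -0.001]
contact_force: [-3.9, -0.9, -6.9]
opening: 24.1
finger_force: 59.4
```

```bash
python3 -c "
from h import *
to(511.0,125.4,118.7)"
```

```text
t12.22 grasp [505.5 -22.4 118.2] tilt [-0.003 -0.   ] yaw -2.1 op 24.1 F [-3.9 -0.9 -6.9] ff 59.4
dp cm [ 1.479e+01  1.000e-02 -6.000e-02] twist -0.0
```

send_rows --pt "3 0 0" --pt "6.5 0 0" --pt "10 0 0" --pt "13 0 0" --pt "14 0 0" --twist '[0, 0, 0, 0, 0]' --claw '[2.2, 2.2, 2.2, 2.2, 2.2]'

```text
time: 12.85
position: [511.0, 118.2, 273.0]
ee_rot: [-0.001, 0.719, 0.695, -0.001]
contact_force: [-5.2, -0.9, -7.8]
opening: 24.2
finger_force: 59.5
```

send_rows --pt "0.4 0 0" --pt "0.8 0 0" --pt "0.8 0 0" --pt "0.8 0 0" --pt "0.8 0 0" --twist '[0, 0, 0, 0, 0]' --claw '[2.2, 2.2, 2.2, 2.2, 2.2]'

```text
time: 13.48
position: [511.3, 124.6, 273.1]
ee_rot: [-0.001, 0.72, 0.694, -0.001]
contact_force: [-6.2, 1.0, -7.5]
opening: 24.1
finger_force: 59.5
```

```bash
python3 -c "
from h import *
to(511.0,125.4,118.7)
k=K('wrist');im=capture('wrist')
R=np.array([507.25,10.5,0]);d=np.array([.0356,.99937,0])
for s,z in((152.5,60),(180,110),(115,119),(179,140)): print(s,proj('wrist',R+s*d+[0,0,z],k))
cv2.imwrite('pics/w4.png',im)"
```

```text
t13.47 grasp [510.8 124.7 118.1] tilt [-0.003  0.001] yaw -2.1 op 24.1 F [-6.2  1.  -7.5] ff 59.5
dp cm [ 0.07  0.01 -0.06] twist -0.0
152.5 [278.77489765 173.74318182]
180 [278.70685213 126.10997114]
115 [278.59805731 289.22690105]
179 [278.59919499 133.77222396]
```

View pics/w4.png

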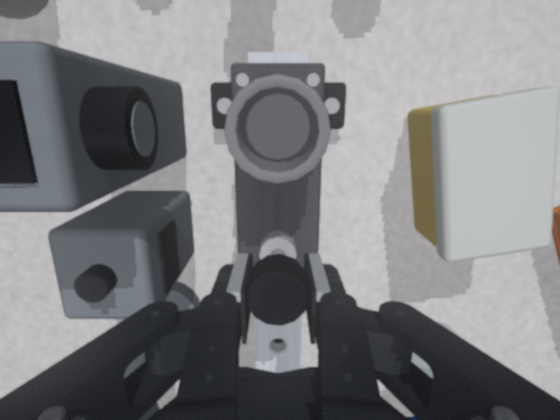

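Holder rim at (277,128), level with the snout at row ~129. A rail hole is visible at (278,345). I'll use it to check the alignment.

```bash
python3 -c "
from h import *
k=K('wrist')
R=np.array([507.25,10.5,0]);d=np.array([.0356,.99937,0])
for s,z in((77.5,60),(215,60)): print(s,proj('wrist',R+s*d+[0,0,z],k))
g=cv2.cvtColor(cv2.imread('pics/w4.png'),6)
print(g[325:365,278]); print(g[345,262:296]); print(g[44:66,262])
p=ray('wrist',278,345,60,k);print((p-R)@d)
p=ray('wrist',277.5,128,110,k);print('holder s',(p-R)@d)"
```

```text
77.5 [278.7021154  294.40832945]
215 [278.84704053  49.45392414]
[117 145 153 153 154 154 155 155 155 156 156 154 146 118  70  43  47  66
  91 105 107 108 109 107 107 110 120 131 140 149 154 154 155 155 155 156
 155 157 155 155]
[158 157 159 159 161 159 151 135 116 106 105 106 109 109 106 108 107 109
 108 106 105 103 106 115 133 148 159 161 161 160 161 160 158 158]
[153 156 157 158 157 156 157 166 183 194 196 196 196 197 195 196 196 192
 171 132 100  92]
40.611652479563325
holder s 179.28756250227732
```

send_rows --pt "0.03 0 0.2" --pt "0.03 0 0.4" --pt "0.03 0 0.6" --pt "0.03 0 0.8" --pt "0.03 0 0.8" --twist '[0, 0, 0, 0, 0]' --claw '[2.2, 2.2, 2.2, 2.2, 2.2]'

```text
time: 14.15
position: [511.3, 124.8, 265.2]
ee_rot: [-0.001, 0.72, 0.694, -0.001]
contact_force: [-6.7, 0.1, -6.1]
opening: 24.1
finger_force: 59.6
```

Spring force still pulls down at about 5 mm of lift, so the pin is in the hole. I'll lower it a little more and let go.

send_rows --pt "0 0 0.2" --pt "0 0 0.4" --pt "0 0 0.4" --pt "0 0 0.4" --pt "0 0 0.4" --twist '[0, 0, 0, 0, 0]' --claw '[2.2, 2.2, 2.2, 3.5, 3.5]'

```text
time: 14.78
position: [513.0, 125.1, 262.5]
ee_rot: [0.001, 0.72, 0.694, 0.001]
contact_force: [0.1, -0.3, -0.3]
opening: 35.2
finger_force: 0.0
```

send_rows --pt "0 0 0" --pt "0 0 0" --pt "0 0 -3" --pt "0 0 -8" --pt "0 0 -12" --twist '[0, 0, 0, 0, 0]' --claw '[4.2, 4.2, 4.2, 4.2, 5]'

```text
time: 15.4
position: [512.1, 124.9, 383.6]
ee_rot: [0.0, 0.72, 0.694, 0.0]
contact_force: [0.7, 1.2, 0.4]
opening: 49.6
finger_force: 0.0
```

```bash
python3 -c "
from h import *
to(518.7,358.7,230)
k=K('wrist');im=capture('wrist');cv2.imwrite('pics/w5.png',im);t=capture('top');cv2.imwrite('pics/t5.png',t)
s=capture('scene');cv2.imwrite('pics/s5.png',s)
R=np.array([507.25,10.5,0]);d=np.array([.0356,.99937,0])
for s,z in((115,112),(115,122),(180,110)): print(s,z,proj('scene',R+s*d+[0,0,z]),proj('wrist',R+s*d+[0,0,z],k),proj('top',R+s*d+[0,0,z]))
"
```

```text
t15.40 grasp [512.3 125.  228.6] tilt [0.001 0.   ] yaw -2.1 op 49.6 F [0.7 1.2 0.4] ff 0.0
dp cm [23.38 -0.2  -0.13] twist -0.0
115 112 [273.05344676 169.856713  ] [276.28506247 209.53079317] [224.25790422 231.40639857]
115 122 [272.99809951 167.52732693] [276.22777573 213.4381598 ] [223.35270321 231.01443113]
180 110 [283.03037224 157.50417495] [276.12851584 119.95084596] [193.38143182 230.72871933]
```

```bash
python3 -c "
from h import *
w=cv2.imread('pics/w5.png')[80:270,205:345];s=cv2.imread('pics/s5.png')[110:205,225:325]
a=cv2.resize(w,None,fx=3,fy=3,interpolation=2);b=cv2.resize(s,(380,361),interpolation=2)
v=np.zeros((570,800,3),np.uint8);v[:,:420]=a;v[:361,420:]=b;cv2.imwrite('pics/v5.png',v)"
```

```text
(no output)
```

View pics/v5.png

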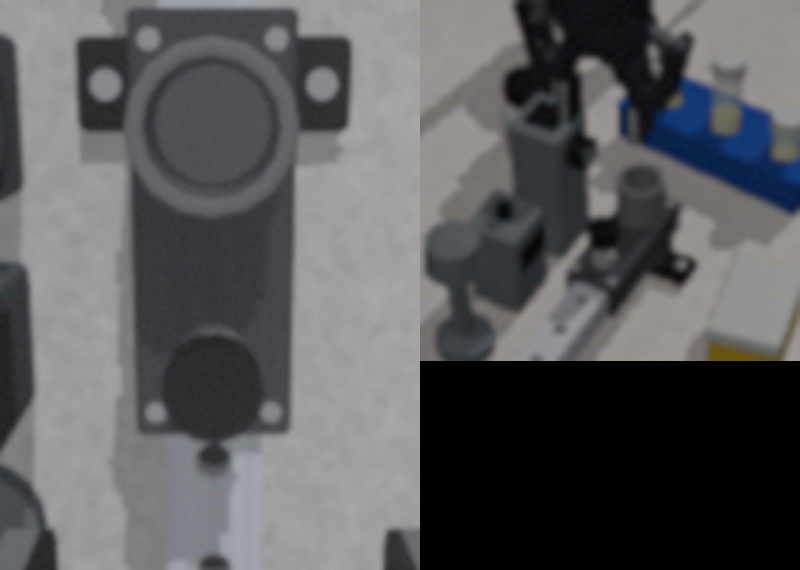

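The knob is at row 209, against 209.5 predicted for home and 213 if it were up. The plunger is therefore fully home and the holder is in front of the sensor. On to the tube.

send_rows --pt "5 0 0" --pt "11 -0.1 0" --pt "17 -0.2 0" --pt "22 -0.2 0" --pt "23.4 -0.2 0" --twist '[0, 0, 0, 0, 0]' --claw '[5.5, 5.5, 5.5, 5.5, 5.5]'

```text
time: 16.18
position: [518.1, 361.5, 379.7]
ee_rot: [-0.0, 0.719, 0.695, -0.001]
contact_force: [-0.2, -0.3, -0.2]
opening: 55.1
finger_force: 0.0
```

send_rows --pt "0 0 0" --pt "0 0 0" --pt "0 0 2" --pt "0 0 2" --pt "0 0 2" --twist '[0, 0, 0, 0, 0]' --claw '[5.5, 5.5, 5.5, 5.5, 5.5]'

```text
time: 16.8
position: [518.8, 358.0, 362.5]
ee_rot: [0.0, 0.72, 0.694, 0.0]
contact_force: [-0.1, -0.6, 0.6]
opening: 55.0
finger_force: 0.0
```

```bash
python3 -c "
from h import *
to(518.7,358.5,106)
k=K('wrist');im=capture('wrist');cv2.imwrite('pics/w6.png',im)
print(proj('wrist',[518.7,358.5,116],k))
g=cv2.cvtColor(im,6);c=cv2.HoughCircles(cv2.medianBlur(g,5),cv2.HOUGH_GRADIENT,1,30,param1=80,param2=25,minRadius=12,maxRadius=50);print(c)
"
```

```text
t16.80 grasp [518.8 358.  207.5] tilt [0. 0.] yaw -2.1 op 55.0 F [-0.1 -0.6  0.6] ff 0.0
dp cm [ 0.05 -0.02 10.15] twist -0.1
[277.36627753 219.84133454]
[[[275.5 216.5  22.9]
  [357.5 211.5  20. ]
  [193.5 194.5  21. ]]]
```

send_rows --pt "0.2 0 4" --pt "0.2 0 8" --pt "0.2 0 10" --pt "0.2 0 10.1" --pt "0.2 0 10.1" --twist '[0, 0, 0, 0, 0]' --claw '[5.5, 5.5, 5.5, 5, 4.5]'

```text
time: 17.48
position: [519.1, 361.0, 262.0]
ee_rot: [0.0, 0.72, 0.694, 0.001]
contact_force: [1.3, -0.2, 1.6]
opening: 44.9
finger_force: 0.0
```

send_rows --pt "0 0 0" --pt "0 0 0" --pt "0 0 0" --pt "0 0 0" --pt "0 0 0" --twist '[0, 0, 0, 0, 0]' --claw '[3.6, 2.6, 2.6, 2.6, 2.6]' --grip_force 30

```text
time: 18.1
position: [518.9, 361.1, 262.1]
ee_rot: [0.0, 0.72, 0.694, 0.001]
contact_force: [0.4, 0.6, 7.1]
opening: 31.2
finger_force: 29.3
```

```bash
python3 -c "
from h import *
to(518.7,359,230)
k=K('wrist');im=capture('wrist');cv2.imwrite('pics/w7.png',im)
for y in(357.5,359.5,361.5): print(proj('wrist',[518.7,y,116],k))
g=cv2.cvtColor(im,6);c=cv2.HoughCircles(cv2.medianBlur(g,3),cv2.HOUGH_GRADIENT,1,30,param1=80,param2=20,minRadius=22,maxRadius=55);print(c)
"
```

```text
t18.10 grasp [519.2 361.3 107.1] tilt [0.002 0.001] yaw -2.1 op 31.2 F [0.4 0.6 7.1] ff 29.3
dp cm [ -0.22  -0.02 -12.29] twist -0.0
[276.54900734 309.96577654]
[276.3595802  305.50814246]
[276.16850232 301.01166308]
[[[166.5 228.5  28.8]
  [274.5 236.5  25.2]
  [276.5 306.5  37.7]
  [402.5 280.5  30.3]
  [379.5 246.5  24.5]
  [142.5 253.5  31.6]]]
```

send_rows --pt "0 0 -2" --pt "0 0 -5" --pt "0 0 -9" --pt "0 0 -13" --pt "0 0 -13" --twist '[0, 0, 0, 0, 0]' --claw '[2.6, 2.6, 2.6, 2.6, 2.6]'

```text
time: 18.77
position: [519.0, 361.2, 394.5]
ee_rot: [0.001, 0.72, 0.694, 0.003]
contact_force: [0.2, 0.8, -1.0]
opening: 30.9
finger_force: 29.8
```

```bash
python3 -c "
from h import *
to(513.3,192.1,237)"
```

```text
t18.77 grasp [519.8 361.7 239.5] tilt [0.005 0.003] yaw -2.1 op 30.9 F [ 0.2  0.8 -1. ] ff 29.8
dp cm [-16.97  -0.04   0.19] twist -0.0
```

send_rows --pt "-3 0 0" --pt "-7 0 0" --pt "-11 0 0" --pt "-15 0 0" --pt "-16.9 0 0" --twist '[0, 0, 0, 0, 0]' --claw '[2.6, 2.6, 2.6, 2.6, 2.6]'

```text
time: 19.4
position: [512.1, 190.3, 390.2]
ee_rot: [-0.0, 0.72, 0.694, -0.0]
contact_force: [1.1, 0.3, -0.3]
opening: 31.2
finger_force: 29.8
```

send_rows --pt "0 0 0" --pt "0 0 0" --pt "0 0 0" --pt "0 0 0" --pt "0 0 0" --twist '[0, 0, 0, 0, 0]' --claw '[2.6, 2.6, 2.6, 2.6, 2.6]'

```text
time: 20.02
position: [512.5, 192.4, 390.6]
ee_rot: [-0.0, 0.72, 0.694, -0.0]
contact_force: [0.2, 0.9, 0.4]
opening: 30.9
finger_force: 29.8
```

```bash
python3 -c "
from h import *
to(513.3,192.1,176)
cv2.imwrite('pics/s8.png',capture('scene'));cv2.imwrite('pics/w8.png',capture('wrist'))"
```

```text
t20.02 grasp [512.5 192.4 235.6] tilt [-0. -0.] yaw -2.0 op 30.9 F [0.2 0.9 0.4] ff 29.8
dp cm [-0.02  0.08  5.96] twist 0.0
```

send_rows --pt "0 0.1 0.5" --pt "0 0.1 1.5" --pt "0 0.1 2.3" --pt "0 0.1 2.8" --pt "0 0.1 3.3" --twist '[0, 0, 0, 0, 0]' --claw '[2.6, 2.6, 2.6, 2.6, 2.6]'

```text
time: 20.75
position: [513.5, 191.9, 357.3]
ee_rot: [-0.0, 0.72, 0.694, -0.0]
contact_force: [0.2, 0.0, -0.4]
opening: 30.9
finger_force: 29.8
```

send_rows --pt "0 0 0.5" --pt "0 0 1.0" --pt "0 0 1.5" --pt "0 0 2.0" --pt "0 0 2.2" --twist '[0, 0, 0, 0, 0]' --claw '[2.6, 2.6, 2.6, 2.6, 2.6]'

```text
time: 21.38
position: [513.4, 191.9, 335.3]
ee_rot: [-0.0, 0.72, 0.694, -0.0]
contact_force: [-0.2, -0.4, -0.6]
opening: 31.2
finger_force: 29.8
```

send_rows --pt "0 0 0.05" --pt "0 0 0.1" --pt "0 0 0.15" --pt "0 0 0.2" --pt "0 0 0.2" --twist '[0, 0, 0, 0, 0]' --claw '[2.6, 2.6, 2.6, 2.6, 2.6]'

```text
time: 22.0
position: [513.5, 191.9, 333.7]
ee_rot: [0.0, 0.72, 0.694, -0.0]
contact_force: [-0.3, 1.0, -1.2]
opening: 31.1
finger_force: 29.8
```

Now go down the last few mm until contact (expected TCP z ≈ 331).

send_rows --pt "0 0 0.05" --pt "0 0 0.1" --pt "0 0 0.15" --pt "0 0 0.2" --pt "0 0 0.2" --twist '[0, 0, 0, 0, 0]' --claw '[2.6, 2.6, 2.6, 2.6, 2.6]'

```text
time: 22.62
position: [513.5, 191.9, 331.7]
ee_rot: [0.0, 0.72, 0.694, -0.0]
contact_force: [0.6, -1.0, -1.3]
opening: 31.3
finger_force: 29.8
```

send_rows --pt "0 0 0.03" --pt "0 0 0.06" --pt "0 0 0.1" --pt "0 0 0.1" --pt "0 0 0.1" --twist '[0, 0, 0, 0, 0]' --claw '[2.6, 2.6, 2.6, 2.6, 2.6]'

```text
time: 23.25
position: [513.5, 192.0, 331.1]
ee_rot: [0.0, 0.72, 0.694, 0.0]
contact_force: [-1.1, 0.1, 5.3]
opening: 31.0
finger_force: 30.3
```

send_rows --pt "0 0 0" --pt "0 0 0" --pt "0 0 0" --pt "0 0 -2" --pt "0 0 -5" --twist '[0, 0, 0, 0, 0]' --claw '[3.5, 4.5, 5, 5, 5]'

```text
time: 23.88
position: [513.3, 191.9, 380.4]
ee_rot: [-0.0, 0.72, 0.694, -0.001]
contact_force: [0.7, 0.5, 0.2]
opening: 49.9
finger_force: 0.0
```

send_rows --pt "0 0 -3" --pt "-4 0 -5" --pt "-10 -2 -5" --pt "-15 -8 -5" --pt "-18 -14 -5" --twist '[0, 0, 0, 0, 0]' --claw '[5, 5, 5, 5, 5]'

```text
time: 24.5
position: [384.0, 25.1, 430.4]
ee_rot: [0.0, 0.72, 0.694, -0.0]
contact_force: [0.6, 0.3, 1.2]
opening: 50.3
finger_force: 0.0
```

send_rows --pt "-5 -6 0" --pt "-8 -10 0" --pt "-8 -10 0" --pt "-8 -10 0" --pt "-8 -10 0" --twist '[0, 0, 0, 0, 0]' --claw '[5, 5, 5, 5, 5]'

```text
time: 25.12
position: [283.3, -49.6, 430.7]
ee_rot: [0.0, 0.719, 0.695, 0.0]
contact_force: [-0.2, 0.3, -0.1]
opening: 50.0
finger_force: 0.0
```

```bash
python3 -c "
from h import *
to(400,0,176)
s=capture('scene');t=capture('top');cv2.imwrite('pics/s9.png',s);cv2.imwrite('pics/t9.png',t)
R=np.array([507.25,10.5,0]);d=np.array([.0356,.99937,0])
for a,z in((115,112),(180,110),(180,185)): X=R+a*d+[0,0,z];print(a,z,proj('scene',X),proj('top',X))
v=np.zeros((600,800,3),np.uint8);v[:,:400]=cv2.resize(s[100:235,220:310],(400,600),interpolation=2);v[:300,400:]=cv2.resize(t[190:290,150:283],(400,300),interpolation=2);v[300:,400:]=cv2.resize(t[170:290,370:530],(400,300),interpolation=2);cv2.imwrite('pics/v9.png',v)"
```

```text
t25.12 grasp [283.4 -49.6 275.7] tilt [0. 0.] yaw -2.0 op 50.0 F [-0.2  0.3 -0.1] ff 0.0
dp cm [ 5.36 11.48  9.97] twist 0.0
115 112 [273.05344676 169.856713  ] [224.25790422 231.40639857]
180 110 [283.03037224 157.50417495] [193.38143182 230.72871933]
180 185 [283.09339268 139.23976655] [182.86999586 227.47811985]
```

View pics/v9.png

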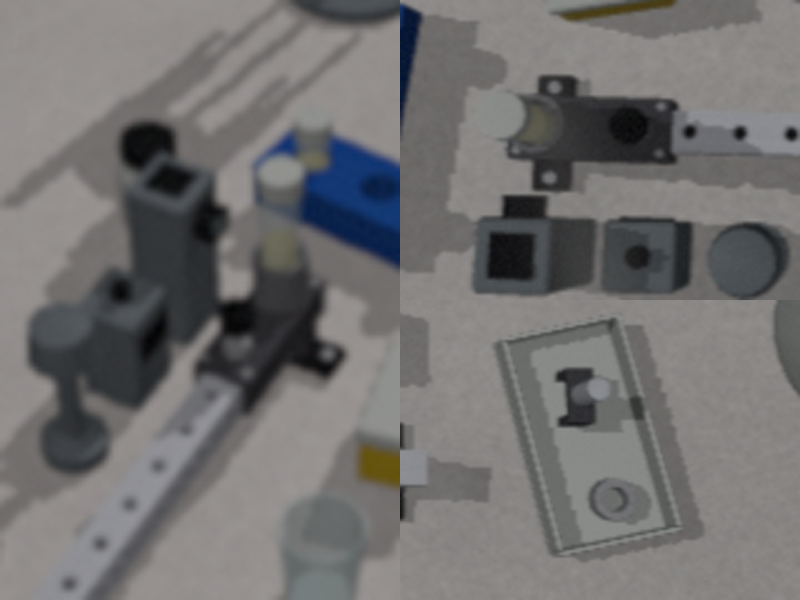

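The tube stands upright in the holder, the saddle stands in the tray, and the collar is unmoved. One numeric check of the knob position before handing in.

```bash
python3 -c "
from h import *
R=np.array([507.25,10.5,0]);d=np.array([.0356,.99937,0])
for f,u,v in(('top0',360,235),('t9',225,232)):
  g=cv2.cvtColor(cv2.imread(f'pics/{f}.png'),6)
  w=g[v-10:v+11,u-12:u+13]; print(w[::2]); m=(w<34); ys,xs=np.nonzero(m);c=(u-12+xs.mean(),v-10+ys.mean());print(m.sum(),c,[((ray('top',*c,z)-R)@d).round(1) for z in(112,122)])
print(get_state()['time'])
"
```

```text
[[ 88  88  89  87  89  88  90  90  97  90  52  27  24  24  25  32  43  49
   47  39  36  39  46  80 106]
 [ 48  51  49  49  49  49  49  49  50  48  49  49  48  49  51  52  71  96
  101  77  55  45  41  77 103]
 [ 43  48  48  46  48  46  51  49  40  29  28  21  23  20  26  34  60  88
   91  73  55  55  63  76  98]
 [ 38  39  34  36  38  37  35  24  14  16  14  16  16  19  20  21  21  29
   43  52  54  82 108 111 123]
 [ 36  36  37  36  36  31  15  11  18  21  19  18  18  19  20  19  17  24
   30  40  52  85 110 113 126]
 [ 36  37  36  35  35  33  24  17  19  16  19  21  19  19  19  20  17  21
   26  31  46  81 107 111 113]
 [ 39  38  35  37  36  32  23  11  16  16  17  21  21  20  19  21  21  24
   29  35  48  81 108 111 112]
 [ 36  37  35  36  36  37  27  22  14  14  17  16  18  19  18  22  27  30
   38  38  49  84 110 112 113]
 [ 35  37  37  37  35  36  36  37  35  34  31  29  27  31  29  36  41  44
   42  40  45  81 109 113 112]
 [ 35  37  37  36  36  35  35  37  35  44  45  47  48  50  49  51  68  97
  101  76  51  74  99 103 106]
 [ 36  37  37  37  36  35  38  39  42  46  50  47 
[... 734 characters left out ...]
  16  15  11  17  15   7  16
   12  29  40  35  35  34  34]
 [ 46  43  46  42  42  40  37  25  22  17  15  15  18  15  11  15  17  12
   17  34  39  38  35  35  37]
 [ 43  43  44  43  41  41  39  37  29  24  20  17  13  10  15  14  19  29
   37  37  37  35  38  40  39]
 [ 46  45  44  43  43  41  41  40  36  38  34  32  31  30  31  34  38  38
   38  36  37  37  39  37  37]
 [ 47  44  49  45  41  39  39  40  41  40  37  39  37  37  38  37  38  37
   38  36  37  52  73  78  58]
 [ 47  46  47  46  43  42  40  41  38  41  37  37  39  38  38  37  36  36
   35  36  34  43  57  61  49]]
143 (np.float64(225.43356643356643), np.float64(231.62237762237763)) [np.float64(112.5), np.float64(110.7)]
25.225
```

```bash
python3 -c "
from rig import *
print(close_job())"
```

```text
the job is handed in; nothing more can be done
None
```

I handed the job in at about 25 s of robot time: the saddle stands upright in the white tray, the carriage is in front of the sensor head with its plunger home, and the tall tube is all the way down in the holder. The hand-in gave no verdict, so this rests on the final camera and force readings.

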